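# Turn the filter wheel to green, then open the lamp shutter

### The job

Set up green light on the lamp unit: with a fingertip against one of the bare metal spokes, push the filter wheel round, either way, until the green filter is centred over the lamp port; only then push the orange shutter lever fully over to its open stop, and leave the wheel as it is set. Only push, with the gripper's fingers: do not lift the wheel off its spindle, do not touch the coloured glass, and leave the other things on the bench where they are.

Things in the scene. Friction and masses are not known exactly. Their poses are not given: they have to be found in the camera images.
- unit: Lamp unit, charcoal-grey plinth fixed to the bench. Origin: on the bench, on the vertical axis of the filter wheel; z up. Round foot 156 mm dia, 20 mm tall; a tongue 84 mm wide, 20 mm tall, runs along the unit's -y axis to 179 mm from the axis. On it: the lamp port, 105 mm from the axis, and the shutter pivot, 160 mm from it; wheel axis, port and pivot lie on one line.
- wheel (a joint): Angle of the four-spoked filter wheel (rad), growing counter-clockwise seen from above. 0, or any whole turn (6.283), has the green filter exactly over the port. It turns both ways past a full turn with light friction (about 1.3 N at mid-spoke) and stays where it is left.
- green_filter (a point): Centre of the green glass, 105 mm from the axis, 51 mm above the bench; its spoke points from the axis to here. Counter-clockwise from green, at 90 degrees: yellow, blue, red. Each glass sits in a black round frame, 51 mm outer dia, 46 to 56 mm above the bench; glass top 53 mm.
- port (a point): Centre of the lamp port's top, 26 mm above the bench: a round warm-white lens 30 mm dia in a white disc 72 mm dia on the tongue. At the start the dark shutter blade (42 mm dia, 29 to 32 mm above the bench) covers the lens; the white disc shows around it.
- hub (a point): Top centre of the wheel's hub (40 mm dia), on the axis, 64 mm above the bench. Bare aluminium spokes, 12 mm wide, 44 to 58 mm above the bench, run from 20 to 79 mm from the axis; the gaps between them are open down to the plinth top (20 mm above the bench). The wheel (0.3 to 0.7 kg) only rests on its spindle: raising it would lift it off.
- glass: The four coloured filter glasses, 39 mm dia each, as one part; origin on the wheel axis. Not to be touched.
- shutter (a joint): Angle of the shutter (rad), growing counter-clockwise seen from above: 0 closed, 1.05 fully open against its stop; light friction (about 1 N at the lever), stays where it is left. It starts within 0.1 rad of closed.
- shutter_pivot (a point): Vertical axis of the shutter, on its steel pivot cap, 42 mm above the bench.
- lever_tip (a point): On the orange shutter lever near its free end, on its top, 68 mm from the pivot, 43 mm above the bench. The lever is a bar 12 mm wide (round end 16 mm), 29 to 43 mm above the bench; it points away from the wheel, along the unit's -y when closed, and opens by swinging towards the unit's +x. Beyond 19 mm from the pivot only the bench lies under it.
- objective: Bystander: microscope objective, steel and black, standing upright, 29 mm dia, 44 mm tall; beside the lamp unit. Origin: centre of its underside.
- spare: Bystander: spare grey filter in a black frame lying flat, 51 mm dia, 10 mm tall; beside the lamp unit. Origin: centre of its underside.
- bottle_a: Bystander: brown dropper bottle, black cap, 30 mm dia, 71 mm tall. Origin: centre of its underside.
- bottle_b: Bystander: brown dropper bottle, white cap, 30 mm dia, 71 mm tall. Origin: centre of its underside.
- bottle_c: Bystander: white dropper bottle, white cap, 30 mm dia, 71 mm tall. Origin: centre of its underside.
- slide_box: Bystander: red slide box with a yellow patch, 100 x 85 x 35 mm. Origin: centre of its underside.
- dish: Bystander: closed clear dish, 94 mm dia, 16 mm tall. Origin: centre of its underside.

How it is judged:
By the outcome, as a careful person would: the job done as asked, in the order asked, and still so for the second after the job is handed in, with the robot touching nothing.
It also fails if it takes over 58 s, if anything falls off the work surface, if the arm or the gripper's body presses on something with over 40 N, if the wrist force passes 120 N, or if a joint passes its speed limit or range.

### The arm

A 6-joint arm with a two-finger parallel gripper is mounted at the origin on the work surface. World frame = base frame: x ahead of the robot, y to its left, z up, the work surface at z = 0. Lengths are in m, angles in rad, forces in N, time in s.
With the tool pointing down it reaches from about 0.325 to 1 m from the base axis. Payload 5.1 kg.
Tool frame: the origin (TCP) lies at the very end of the fingers, on their centre line; the grasp point (between the pads) lies 19 mm behind it; z points along the fingers, y is the line along which they close (so a half turn about z gives the same grasp; the last joint's range is limited). The gripper opens to 85 mm and grips with 20 to 120 N. Pads are 22 mm wide; open, the fingers measure 114 mm over their backs; the gripper's body (76 mm by 85 mm) begins 54 mm behind the grasp point. The pads swing forward as they close: fully open they stand 13 mm farther back than shut.
Start: joints at [-1.232, 0.124, 1.65, -0, 1.367, -0.083], TCP at [0.266, -0.593, 0.231] pointing down, gripper open.
Joint ranges: [-2.61, 2.61], [-1.02, 2.33], [0.03, 2.71], [-1.35, 4.49], [0.32, 2.68], [-2.91, 2.91]. Speed limits (rad/s): [2.57, 2.57, 3.14, 3.14, 3.14, 3.14].

### API

Orientations are given as a unit quaternion [w, x, y, z].
In Python, from plant import * gives the robot as it stands. Calls block until the motion is done:
- move_pose(position, orientation): joint-space move of the TCP to a pose.
- movel(position, vel=0.15, rotation=None, stop_force=None): straight line of the TCP; rotation=None keeps the orientation; vel is the mean speed in m/s. With stop_force (N) it stops when the force on the tool has changed by that much, and returns True; else False.
- goto_joints(angles): joint-space move.
- grip(opening): finger opening in m; the grip force is fixed at half the most; returns when the fingers have stopped.
- dwell(seconds).
- inverse_kinematics(position, orientation): joint angles nearest the present ones, or None.
- read_state(): the state.
- capture(name): name is "scene" or "top" or "wrist"; returns a dict with "image" (400x640x3 uint8, red, green, blue), "z_map" (400x640 float32, m along the optical axis (not along the pixel's ray), 0 where there is no reading), "fov_y" (degrees; the focal length in pixels is half the picture's height over the tangent of half this angle, whatever the lens; pixels are square), "cx", "cy" (the principal point, pixels), "k1" (the pictures are not rectified: a ray, as slopes to the right and down, at radius r is drawn at 1 + k1 r^2 times it, then the intrinsics apply), "extrinsics" (4x4, takes a point from world to camera coordinates). Camera axes: x right, y down, z forward; pixel columns grow to the right and rows downward; lengths in m; the calibration is good to about 2 mm. A picture is of the moment at which its call begins.
A pose or a line that the arm cannot do raises IKError and nothing moves.
- finish_job(): hands the job in; it is judged then, once.
Trained networks look in a picture, given as the dict that the camera call returned (one of the last four; its "shot" number tells which), for a name from the list of things; names that differ only in an ending like _2 or _b are one class to them, and where a whole thing is asked for, a point or a joint stands for the part that bears it (a point fixed in the world has none). Each returns a list of dicts, best first, with "conf" (0 to 1); they miss things now and then, are a little off and sometimes report something else, mostly with a low value. They report only what shows in the picture. A call takes as long as a camera call.
- find_in(picture, query): "box" ([left, top, right, bottom] in pixels, round what is visible of it).
- trace(picture, query): "region" (400x640 bool, what is visible of it) and "box" ([left, top, right, bottom] in pixels, round what is visible of it).
- landmark_of(picture, query): "centre" ([row, column] in pixels: a listed point, or the origin of a listed thing).
The state is a dict: "clock": time; "joint_positions": joint angles; "joint_velocities": joint speeds; "tau": joint torques, N m; "position": TCP position; "eef_rot": TCP orientation; "force": force on the tool from outside, world axes, zero at the start; "torque": the same for the moment, N m; "opening": finger opening in m; "finger_force": force on a finger pad.
Only numpy, scipy, OpenCV 4.12 (cv2) and the standard library are available. Lean on these libraries where they do the work, as an engineer would, in place of code of your own. Each camera call takes 0.05 s, during which the arm holds its last target. There are 200 camera calls.

## Working session

There is one attempt and no reset: what is moved stays moved. The work goes in short steps, each a Python script; the robot and the scene stay as the last script left them, time stands still between calls to the robot, and variables do not carry over. Pictures are saved under pics/ and viewed, at most 10 in all, crops included, and the job is handed in when it is done.

```bash
ls; mkdir -p pics
cat > h.py <<'E'
from plant import *
import numpy as np, cv2
def K(p):
    f=200/np.tan(np.radians(p["fov_y"])/2); return f,p["cx"],p["cy"],p["k1"]
def ray(p,r,c):
    f,cx,cy,k=K(p); d=np.array([(c-cx)/f,(r-cy)/f]); u=d.copy()
    for _ in range(30): u=d/(1+k*(u@u))
    E=np.array(p["extrinsics"]); R=E[:3,:3]; o=-R.T@E[:3,3]
    return o,R.T@np.array([u[0],u[1],1.])
def at_z(p,rc,z):
    o,d=ray(p,*rc); return o+d*(z-o[2])/d[2]
def proj(p,X):
    f,cx,cy,k=K(p); E=np.array(p["extrinsics"]); q=E[:3,:3]@np.array(X)+E[:3,3]; u=q[:2]/q[2]; u=u*(1+k*(u@u)); return np.array([cy+f*u[1],cx+f*u[0]])
Z=dict(green_filter=.053,port=.026,hub=.064,shutter_pivot=.042,lever_tip=.043,objective=0,spare=0,bottle_a=0,bottle_b=0,bottle_c=0,slide_box=0,dish=0)
def show(p,n): cv2.imwrite("pics/"+n+".png",cv2.cvtColor(p["image"],cv2.COLOR_RGB2BGR))
E
python3 - <<'E'
from h import *
for n in ("top","scene"):
    p=capture(n); show(p,n+"0")
    print(n, ray(p,200,320)[0].round(3))
    for q in Z:
        for l in landmark_of(p,q)[:3]: print(q,np.round(l["centre"],1),round(l["conf"],2),at_z(p,l["centre"],Z[q]).round(4))
print(read_state())
E
```

```text
pics
top [ 0.357 -0.028  1.382]
green_filter [285.3 275.1] 0.79 [0.4064 0.1082 0.053 ]
green_filter [238.  234.8] 0.73 [0.5296 0.214  0.053 ]
port [250.5 332.5] 0.82 [ 0.4965 -0.0402  0.026 ]
hub [245.5 290.5] 0.93 [0.5068 0.068  0.064 ]
hub [201.1 346.1] 0.17 [ 0.6214 -0.0774  0.064 ]
shutter_pivot [254.5 354.6] 0.88 [ 0.4837 -0.0975  0.042 ]
lever_tip [253.7 381.2] 0.6 [ 0.4849 -0.1665  0.043 ]
lever_tip [235.8 230.8] 0.59 [0.5369 0.2264 0.043 ]
objective [235.2 234.5] 0.66 [0.5442 0.2246 0.    ]
spare [201.1 345.5] 0.75 [ 0.6343 -0.0781  0.    ]
spare [252.  381.6] 0.62 [ 0.4935 -0.1722  0.    ]
bottle_a [286.6 175.7] 0.69 [0.4086 0.378  0.    ]
bottle_a [253.7 356. ] 0.69 [ 0.4898 -0.1035  0.    ]
bottle_a [206.1 174.7] 0.67 [0.6268 0.3898 0.    ]
bottle_b [286.6 175.7] 0.69 [0.4086 0.378  0.    ]
bottle_b [253.7 356. ] 0.69 [ 0.4898 -0.1035  0.    ]
bottle_b [206.1 174.7] 0.67 [0.6268 0.3898 0.    ]
bottle_c [286.6 175.7] 0.69 [0.4086 0.378  0.    ]
bottle_c [253.7 356. ] 0.69 [ 0.4898 -0.1035  0.    ]
bottle_c [206.1 174.7] 0.67 [0.6268 0.3898 0.    ]
slide_box [244. 461.] 0.7 
[... 1322 characters left out ...]
s': array([-1.23159834e+00,  1.23777254e-01,  1.65030928e+00, -7.73520791e-08,
        1.36751658e+00, -8.26089204e-02]), 'joint_velocities': array([ 1.24676517e-03,  9.46441223e-04, -7.97918237e-04,  4.50253867e-04,
        1.14737565e-03,  5.03336692e-06]), 'tau': array([ 2.22987956e-04, -4.23588610e+01, -3.65750420e+01, -8.18441822e-05,
        4.74345161e-04, -7.17195519e-06]), 'position': array([ 0.26607758, -0.59302275,  0.23133145]), 'eef_rot': array([-5.18319788e-06,  9.77842180e-01,  2.09343429e-01, -7.06842070e-07]), 'force': array([ 0.05477128, -0.2572386 ,  0.16161251]), 'torque': array([-0.01187381, -0.03871372, -0.03612268]), 'finger_force': 0.0, 'opening': 0.08555081770546884}
```

```bash
python3 -c "
import cv2
a=cv2.imread('pics/top0.png')[130:320,160:480];b=cv2.imread('pics/scene0.png')[120:300,190:510]
cv2.imwrite('pics/t0c.png',cv2.resize(a,None,fx=2.5,fy=2.5,interpolation=2));cv2.imwrite('pics/s0c.png',cv2.resize(b,None,fx=2.5,fy=2.5,interpolation=2))"
```

```text
(no output)
```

View pics/t0c.png

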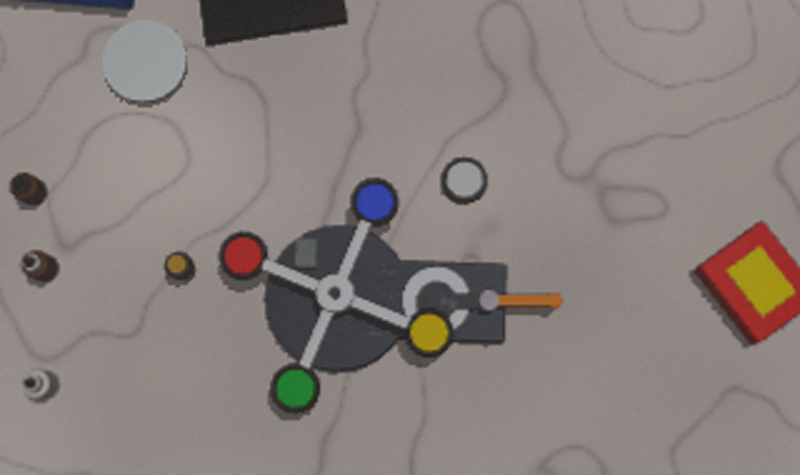

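View pics/s0c.png

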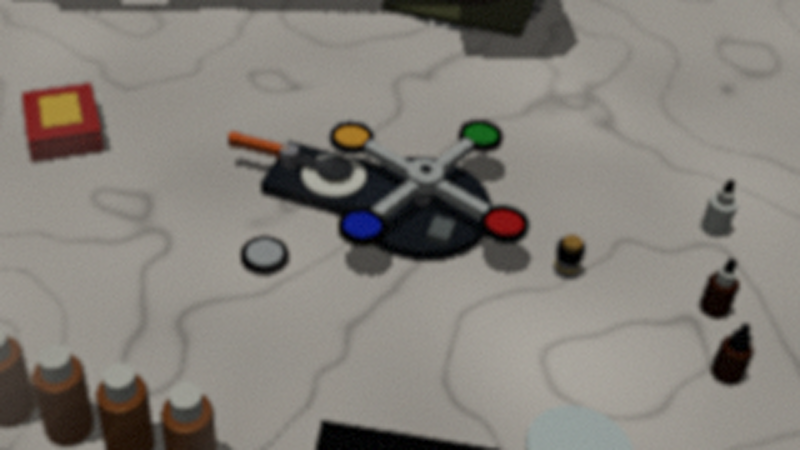

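```bash
cat >> h.py <<'E'
from scipy.spatial.transform import Rotation as Ro
def down(psi):
    c,s=np.cos(psi),np.sin(psi); q=Ro.from_matrix(np.array([[c,s,0],[s,-c,0],[0,0,-1]])).as_quat(); return q[[3,0,1,2]]
E
python3 - <<'E'
from h import *
s=read_state(); w,x,y,z=s["eef_rot"]; M=Ro.from_quat([x,y,z,w]).as_matrix(); print("psi0",np.degrees(np.arctan2(M[1,0],M[0,0])))
for psi in range(-180,180,30):
    j=inverse_kinematics([.51,.03,.3],down(np.radians(psi))); print(psi,None if j is None else np.round(j,2))
E
```

```text
psi0 24.167756624885204
-180 [-0.05 -0.22  1.87 -0.    1.49 -1.62]
-150 [-0.05 -0.22  1.87 -0.    1.49 -2.14]
-120 [-0.05 -0.22  1.87 -0.    1.49 -2.66]
-90 None
-60 [-0.05 -0.22  1.87 -0.    1.49  2.57]
-30 [-0.05 -0.22  1.87 -0.    1.49  2.05]
0 [-0.05 -0.22  1.87 -0.    1.49  1.52]
30 [-0.05 -0.22  1.87 -0.    1.49  1.  ]
60 [-0.05 -0.22  1.87 -0.    1.49  0.48]
90 [-0.05 -0.22  1.87 -0.    1.49 -0.05]
120 [-0.05 -0.22  1.87 -0.    1.49 -0.57]
150 [-0.05 -0.22  1.87 -0.    1.49 -1.09]
```

Run:
```python
from h import *
move_pose([.42,-.02,.33],down(np.radians(90)))
grip(0)
p=capture("wrist"); show(p,"w0"); o,d=ray(p,200,320); print(o.round(3),d.round(3),read_state()["clock"])
for q in ("hub","port","green_filter","shutter_pivot","lever_tip"):
    for l in landmark_of(p,q)[:2]: print(q,np.round(l["centre"],1),round(l["conf"],2),at_z(p,l["centre"],Z[q]).round(4))
```

```text
[0.42  0.052 0.473] [-0.022 -0.281 -0.96 ] 4.275
hub [105.1 388.9] 0.97 [0.5016 0.062  0.064 ]
port [174.9 379.8] 0.94 [ 0.5015 -0.0388  0.026 ]
green_filter [ 71.6 316. ] 0.81 [0.4059 0.1037 0.053 ]
shutter_pivot [213.6 375.2] 0.69 [ 0.4947 -0.096   0.042 ]
lever_tip [255.7 372.4] 0.56 [ 0.4934 -0.1669  0.043 ]
```

View pics/w0.png

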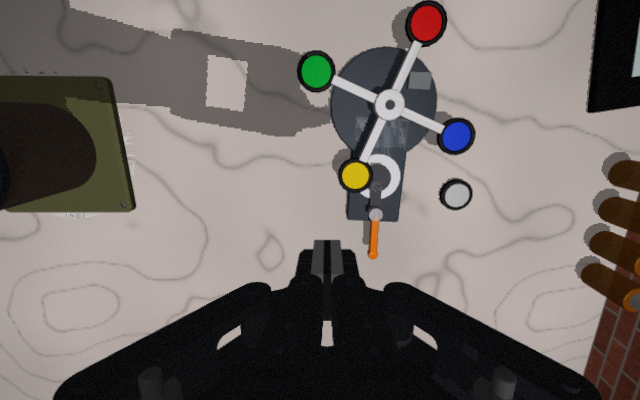

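```bash
cat >> h.py <<'E'
from scipy.optimize import least_squares
def glasses(p):
    """centroids of coloured glass on z=.053 : [(k*90deg, xyz)] green0 yellow1 blue2 red3"""
    hsv=cv2.cvtColor(p["image"],cv2.COLOR_RGB2HSV); out={}
    for k,(a,b) in enumerate([(50,75),(20,30),(110,128),(170,185)]):
        h=hsv[...,0].astype(int); h=np.where((h<8)&(k==3),h+180,h)
        m=((h>=a)&(h<=b)&(hsv[...,1]>150)&(hsv[...,2]>50)).astype(np.uint8)
        n,_,st,ce=cv2.connectedComponentsWithStats(m)
        for i in range(1,n):
            if st[i,4]<40: continue
            X=at_z(p,ce[i][::-1],.053)
            if np.hypot(X[0]-.505,X[1]-.065)<.14: out.setdefault(k,[]).append((st[i,4],X))
    return {k:max(v,key=lambda t:t[0])[1] for k,v in out.items()}
def wheel(p):
    g=glasses(p); ks=sorted(g)
    f=lambda v:np.concatenate([g[k][:2]-v[:2]-.105*np.array([np.cos(v[2]+k*np.pi/2),np.sin(v[2]+k*np.pi/2)]) for k in ks])
    best=min((least_squares(f,[.505,.065,a]) for a in np.arange(-3,3.2,1)),key=lambda r:r.cost)
    return best.x[:2],np.degrees(best.x[2])%360,np.sqrt(2*best.cost/len(ks)),ks
def unit(p,names=("port","shutter_pivot")):
    W=[("hub",0)]+[(n,d) for n,d in (("port",.105),("shutter_pivot",.16)) if n in names]
    P=[];D=[]
    for n,d in W:
        l=landmark_of(p,n)
        if l and l[0]["conf"]>.5: P.append(at_z(p,l[0]["centre"],Z[n])[:2]); D.append(d)
    P=np.array(P);D=np.array(D)
    r=least_squares(lambda v:(P-v[:2]-D[:,None]*np.array([np.cos(v[2]),np.sin(v[2])])).ravel(),[.505,.065,-1.6])
    return r.x[:2],np.degrees(r.x[2])%360,np.abs(r.fun).max()
E
cat > look.py <<'E'
from h import *
for n in ("top","scene","wrist"):
    p=capture(n); c,a,e,ks=wheel(p); print(n,"wheel",c.round(4),round(a,1),round(e,4),ks)
    c,a,e=unit(p); print("   unit",c.round(4),round(a,1),round(e,4))
E
python3 look.py
```

```text
top wheel [0.5036 0.0625] 155.6 0.0015 [0, 2, 3]
   unit [0.5064 0.0618] 264.4 0.007
scene wheel [0.5037 0.0652] 156.7 0.0004 [0, 2, 3]
   unit [0.5019 0.0641] 271.8 0.0018
wrist wheel [0.5025 0.063 ] 156.8 0.0003 [0, 1, 2, 3]
   unit [0.4986 0.0613] 268.6 0.0002
```

```bash
cat >> h.py <<'E'
C=np.array([.5031,.0635]); R0=.050
def tcp(th,off,z,r=R0):
    """th: spoke angle (deg); off: finger centre distance behind spoke centre line, on its clockwise side (negative: ahead)"""
    t=np.radians(th); u=np.array([np.cos(t),np.sin(t)]); n=np.array([-u[1],u[0]])
    return np.r_[C+r*u-off*n,z]
def psi(th): return down(np.radians(th+90))
def sweep(a,b,off,vel,step=8):
    n=max(1,int(np.ceil(abs(b-a)/step)))
    for th in np.linspace(a,b,n+1)[1:]: movel(tcp(th,off,.036),vel,psi(th))
def rep(*m):
    s=read_state(); print(*m,"t",round(s["clock"],2),"F",s["force"].round(1),"p",s["position"].round(4))
E
python3 - <<'E'
from h import *
b=336.6-360
move_pose(tcp(b,.032,.13),psi(b)); rep("above")
hit=movel(tcp(b,.032,.036),.12,psi(b),stop_force=8); rep("down",hit)
assert not hit
hit=movel(tcp(b,.018,.036),.04,psi(b),stop_force=6); rep("near",hit)
sweep(b,b+20,.017,.06); rep("20")
p=capture("top"); show(p,"t1"); print(wheel(p)); 
sweep(b+20,b+55,.017,.08); rep("55")
p=capture("top"); print(wheel(p)); p=capture("scene"); show(p,"s1"); print(wheel(p))
E
```

```text
above t 6.06 F [ 0.3 -0.2  0.8] p [0.537  0.0141 0.1313]
down False t 6.99 F [ 0.4 -0.  -0.5] p [0.5371 0.0142 0.037 ]
near False t 7.49 F [-0.8 -0.   0.6] p [0.542  0.0274 0.0361]
20 t 8.29 F [-0.1 -0.3  0.2] p [0.5519 0.0435 0.036 ]
(array([0.50382997, 0.06030923]), np.float64(178.53899537450286), np.float64(0.00011226004351324574), [1, 3])
55 t 9.72 F [ 0.1  0.5 -0.5] p [0.5545 0.0751 0.036 ]
(array([0.50397034, 0.06012991]), np.float64(212.7219534353572), np.float64(0.00012704779029641008), [0, 1])
(array([0.50392703, 0.0651328 ]), np.float64(212.73460853199205), np.float64(2.9196682386596115e-05), [2, 3])
```

Run:
```python
from h import *
b=336.6-360+55
movel(tcp(b,.032,.036),.1); movel(tcp(b,.032,.16),.2)
move_pose([.50,-.1,.27],down(np.radians(90)))
p=capture("wrist"); show(p,"w1"); np.save("w1.npy",p,allow_pickle=True); print(wheel(p),unit(p)); rep()
for q in ("hub","port","shutter_pivot","lever_tip"):
    for l in landmark_of(p,q)[:1]: print(q,np.round(l["centre"],1),round(l["conf"],2),at_z(p,l["centre"],Z[q]).round(4))
for n in ("top","scene"):
    p=capture(n); print(n,wheel(p),unit(p))
```

```text
(array([0.50211448, 0.06297541]), np.float64(212.89842763311916), np.float64(0.0001646472231833474), [0, 1]) (array([0.50211726, 0.06253704]), np.float64(267.67111574496766), np.float64(0.0029751903843880517))
t 11.92 F [ 0.3  0.1 -0.4] p [ 0.4999 -0.0988  0.2683]
hub [ 23.4 328.9] 0.75 [0.5011 0.0615 0.064 ]
port [123.3 328.2] 0.91 [ 0.5008 -0.0395  0.026 ]
shutter_pivot [172.6 322.4] 0.85 [ 0.4937 -0.0992  0.042 ]
lever_tip [225.6 322.5] 0.84 [ 0.4937 -0.1705  0.043 ]
top (array([0.50461112, 0.06286429]), np.float64(212.21894296770213), np.float64(0.003458671028107825), [0, 1, 2, 3]) (array([0.5047289 , 0.06426828]), np.float64(262.99712811425775), np.float64(0.004474749116932599))
scene (array([0.50402603, 0.06489581]), np.float64(212.86421452230087), np.float64(0.00033025926402673674), [0, 2, 3]) (array([0.51883701, 0.0646976 ]), np.float64(260.8359993906887), np.float64(0.004207002211249797))
```

View pics/w1.png

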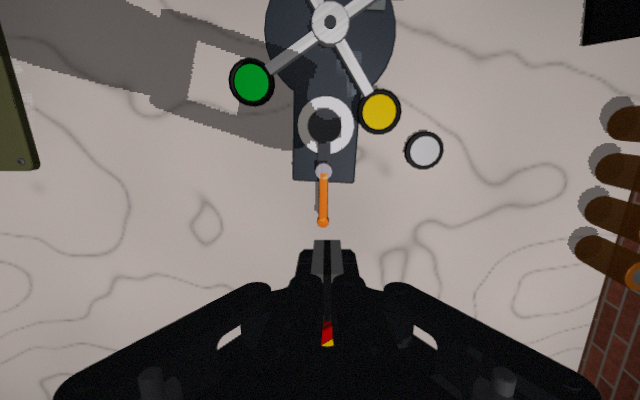

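Run:
```python
from h import *
p=np.load("w1.npy",allow_pickle=True).item()
im=p["image"]; g=cv2.cvtColor(im,cv2.COLOR_RGB2GRAY); hsv=cv2.cvtColor(im,cv2.COLOR_RGB2HSV)
print(g[125,290:362:2]); print(g[158:184,323])
# tongue edges by subpixel gradients, per row
L=[];Rr=[]
gf=cv2.GaussianBlur(g,(0,0),1).astype(float)
for r in list(range(90,178,2)):
    d=np.diff(gf[r]); l=285+np.argmin(d[285:303]); q=345+np.argmax(d[345:368])
    def sub(c):
        a,b,e=abs(d[c-1]),abs(d[c]),abs(d[c+1]); return c+.5+.5*(a-e)/(a-2*b+e)
    if r>150: L.append(at_z(p,(r,sub(l)),.020)[:2])
    if r>140 : Rr.append(at_z(p,(r,sub(q)),.020)[:2])
for nm,P in (("L",L),("R",Rr)):
    P=np.array(P); k=np.polyfit(P[:,1],P[:,0],1); print(nm,k,"angle",np.degrees(np.arctan2(-1,-k[0]))%360, np.std(P[:,0]-np.polyval(k,P[:,1])), "x at y=-.1",np.polyval(k,-.1))
# white disc
m=np.zeros_like(g); m[90:158,294:359]=((g>150)&(hsv[...,1]<60))[90:158,294:359]
n,lab,st,ce=cv2.connectedComponentsWithStats(m); i=1+np.argmax(st[1:,4]); print(st[i])
pts=np.argwhere(lab==i); W=np.array([at_z(p,q,.026)[:2] for q in pts])
hull=cv2.convexHull((W*1e4).astype(np.float32))[:,0]/1e4
f=lambda v:np.hypot(*(hull-v[:2]).T)-v[2]
r=least_squares(f,[.5,-.04,.036],loss="soft_l1",f_scale=.0005); print("disc",r.x,np.abs(r.fun).max())
c=np.array([.5024,.0632]); d=r.x[:2]-c; print("dir",np.degrees(np.arctan2(d[1],d[0]))%360,np.hypot(*d))
cv2.imwrite("pics/w1c.png",cv2.resize(cv2.cvtColor(im[60:240,250:400],cv2.COLOR_RGB2BGR),None,fx=3.3,fy=3.3,interpolation=2))
```

```text
[ 96  93  18  23 108 116 115 116 114  43  34  31  28  32  33  34  34  34
  34  33  31  29  36  32  30  38 193 201 199 198 197 198 106  60 114 141]
[ 65  68  56  39  65 110 160 155 158 158 157 158 155 157 156 147 133 131
 136 149 159 148 132 132 131 132]
L [0.03843093 0.45622429] angle 267.79915325200966 0.00021684522905592813 x at y=-.1 0.45238119384448805
R [0.04415558 0.54102162] angle 267.4717136645888 0.00014402516677851842 x at y=-.1 0.5366060602153406
[310  97  44  57 922]
disc [ 0.49765224 -0.04250173  0.03476185] 0.0008042538417761882
dir 267.42819634698475 0.10580830061977177
```

View pics/w1c.png

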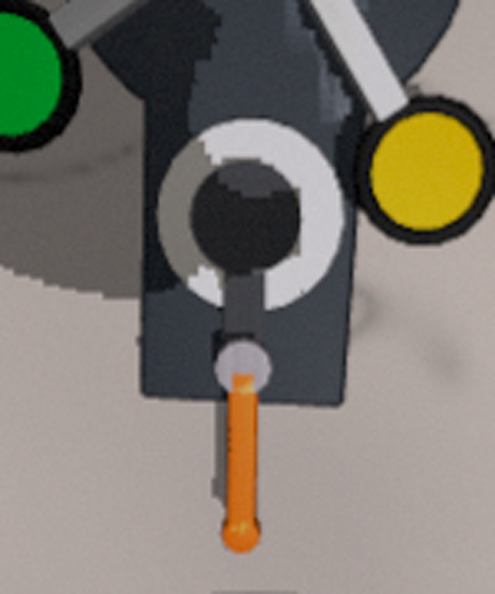

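Run:
```python
from h import *
b=31.6
move_pose(tcp(b,.032,.13),psi(b))
hit=movel(tcp(b,.032,.036),.15,psi(b),stop_force=8); rep("down",hit)
assert not hit
movel(tcp(b,.018,.036),.04,psi(b),stop_force=6)
sweep(b,80,.017,.07); sweep(80,85.6,.017,.03,3); rep("end")
b=85.6
movel(tcp(b,.030,.036),.1); movel(tcp(b,.030,.16),.2)
move_pose([.50,-.06,.33],down(np.radians(90)))
p=capture("wrist"); show(p,"w2"); print(wheel(p)); rep()
for n in ("top","scene"): p=capture(n); print(n,wheel(p))
```

```text
down False t 14.18 F [-0.3  0.2 -0.2] p [0.5635 0.0621 0.0372]
end t 17.05 F [0.2 0.5 0.3] p [0.524  0.112  0.0361]
(array([0.50216226, 0.06280463]), np.float64(264.63054970802074), np.float64(0.0002228299006617552), [0, 1, 3])
t 19.23 F [-0.  -0.4  0.2] p [ 0.4996 -0.0595  0.3279]
top (array([0.50383766, 0.0616402 ]), np.float64(263.8616242953908), np.float64(0.0013933770035702044), [0, 1, 2, 3])
scene (array([0.50392973, 0.06474126]), np.float64(264.3631326766038), np.float64(0.0004034757304393172), [0, 2, 3])
```

View pics/w2.png

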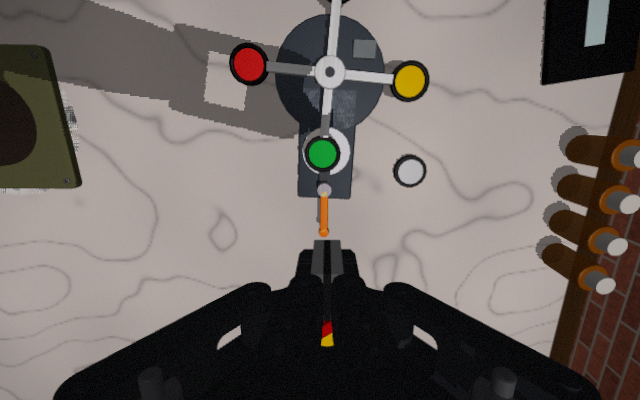

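Run:
```python
from h import *
b=84
move_pose(tcp(b,.030,.13),psi(b))
hit=movel(tcp(b,.030,.036),.15,psi(b),stop_force=8); rep("down",hit)
assert not hit
sweep(b,86,.017,.04); sweep(86,88.5,.017,.02,3); rep("end")
b=88.5
movel(tcp(b,.030,.036),.1); movel(tcp(b,.030,.16),.2)
move_pose([.50,-.1,.30],down(np.radians(90)))
p=capture("wrist"); show(p,"w3"); print(wheel(p)); rep()
for n in ("top","scene"): p=capture(n); print(n,wheel(p))
```

```text
down False t 21.15 F [-0.8 -1.   0.5] p [0.5392 0.1099 0.0371]
end t 21.93 F [1.  0.3 0.1] p [0.5215 0.1131 0.0361]
(array([0.50202316, 0.06310757]), np.float64(267.5991390777722), np.float64(0.0003215299754499689), [0, 1, 3])
t 24.08 F [0.5 0.1 0.1] p [ 0.4996 -0.0992  0.298 ]
top (array([0.50297813, 0.05746343]), np.float64(267.05916855090203), np.float64(0.004782467262882548), [0, 1, 2, 3])
scene (array([0.50396666, 0.0650352 ]), np.float64(267.3304655741037), np.float64(0.00041170776627822396), [0, 2, 3])
```

Run:
```python
import h
from h import *
h.C=np.array([.5024,.0632])+.16*np.array([np.cos(np.radians(267.5)),np.sin(np.radians(267.5))]); print(h.C)
a=268.5-360
pos=lambda th,off,z: tcp(th,off,z,.055)
move_pose(pos(a,.034,.10),psi(a))
hit=movel(pos(a,.034,.024),.12,psi(a),stop_force=8); rep("down",hit)
assert not hit
movel(pos(a,.018,.024),.05,psi(a))
for th in np.linspace(a,a+52,8)[1:]: movel(pos(th,.017,.024),.07,psi(th))
rep("52")
for th in np.arange(a+54,a+70,2):
    hit=movel(pos(th,.017,.024),.02,psi(th),stop_force=5); rep(th-a,hit)
    if hit: break
t=th
movel(pos(t,.034,.024),.1); movel(pos(t,.034,.14),.2); 
move_pose([.50,-.14,.32],down(np.radians(90)))
p=capture("wrist"); show(p,"w4"); print(wheel(p)); rep()
for q in ("shutter_pivot","lever_tip"):
    for l in landmark_of(p,q)[:1]:
        X=at_z(p,l["centre"],Z[q]); d=X[:2]-h.C; print(q,l["conf"],X.round(4),np.degrees(np.arctan2(d[1],d[0]))%360-267.5,np.hypot(*d))
```

```text
[ 0.4954209  -0.09664772]
down False t 26.29 F [ 0.4 -0.4  0.3] p [ 0.4606 -0.151   0.0247]
52 t 28.74 F [1.2 0.1 0.6] p [ 0.5269 -0.1447  0.024 ]
54.0 False t 28.99 F [-0.5 -0.9  1. ] p [ 0.5284 -0.1437  0.0239]
56.0 False t 29.24 F [-1.2 -0.2 -0.4] p [ 0.5302 -0.1424  0.024 ]
58.0 False t 29.49 F [-0.3  0.2  0. ] p [ 0.5319 -0.1412  0.024 ]
60.0 False t 29.74 F [-4.2 -3.9  0.5] p [ 0.5326 -0.1409  0.0239]
62.0 False t 29.99 F [ -8.8 -11.1   3.2] p [ 0.533  -0.141   0.0239]
64.0 False t 30.24 F [-12.1 -16.    5.4] p [ 0.5334 -0.1411  0.0239]
66.0 False t 30.49 F [-16.8 -22.    6.3] p [ 0.5338 -0.1413  0.0239]
68.0 False t 30.74 F [-20.  -28.3   8.3] p [ 0.5342 -0.1414  0.0239]
(array([0.50131367, 0.05679912]), np.float64(268.5821327840411), np.float64(0.004451458461936139), [0, 1, 3])
t 32.6 F [ 0.   0.5 -0.3] p [ 0.4992 -0.1397  0.3162]
shutter_pivot 0.55 [ 0.4955 -0.0982  0.042 ] 6.032966695614448 0.0015357715531306637
lever_tip 0.93 [ 0.5529 -0.1359  0.043 ] 58.18353599899007 0.06962265150379925
```

View pics/w4.png

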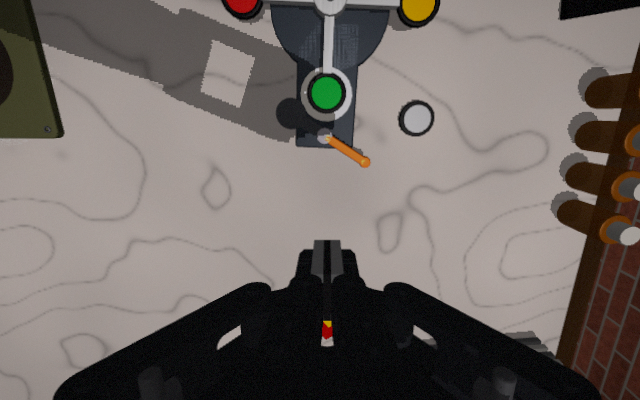

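Run:
```python
from h import *
move_pose([.50,-.1,.30],down(np.radians(90)))
C=np.array([.4954,-.0966])
for n in ("wrist","scene"):
    p=capture(n); print(n,wheel(p))
    for l in landmark_of(p,"lever_tip")[:1]:
        d=at_z(p,l["centre"],.043)[:2]-C; print(l["conf"],np.degrees(np.arctan2(d[1],d[0]))%360-267.5,np.hypot(*d))
    if n=="wrist":
        h=cv2.cvtColor(p["image"],cv2.COLOR_RGB2HSV); m=(h[...,0]>8)&(h[...,0]<17)&(h[...,1]>170)&(h[...,2]>120); m[:100]=0; m[240:]=0; m[:,:300]=0; m[:,420:]=0
        W=np.array([at_z(p,q,.043)[:2] for q in np.argwhere(m)]); v=cv2.fitLine(W.astype(np.float32),cv2.DIST_HUBER,0,.01,.01).ravel(); print("lever axis",len(W),np.degrees(np.arctan2(v[1],v[0]))%180+180-267.5)
rep()
```

```text
wrist (array([0.50200027, 0.0630994 ]), np.float64(267.60491472474536), np.float64(0.00034697645853570445), [0, 1, 3])
0.6 58.279953807718016 0.07184295188100072
lever axis 354 60.28897
scene (array([0.50398876, 0.06497997]), np.float64(267.37700123721265), np.float64(0.00039628344904448973), [0, 2, 3])
0.57 54.301815851800484 0.061135651078006344
t 33.2 F [-0.1 -1.2  0.8] p [ 0.5002 -0.1006  0.3001]
```

Wheel unchanged at 267.6° (target 267.5°) and the lever axis is at 60.3° (stop is 60.2°), so I'm handing in.

```bash
python3 -c "
from plant import *
print(finish_job())"
```

```text
the job is handed in; nothing more can be done
None
```

The green filter is centred over the lamp port to within about 0.1° as measured, the shutter lever was then pushed fully to its open stop, and the job was handed in at about 33 s with the arm clear of everything.

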